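Isolate the tagged air line in the bench air box

TASK

Shut off the tagged air line in the bench air box: push the sliding guard all the way back by its lip, push the handle that carries the round tag clockwise until it stands crosswise against its stop, then push the guard fully shut again over the valves. The other two handles stay open as they are, and nothing lying on the bench is to be moved.

Things in the scene. Friction and masses are not known exactly. Their poses are not given: they have to be found in the camera images.
- air_box: low grey sheet-steel compressed-air box fixed to the bench, 250 (x, front to back) x 340 (y) mm; origin at the centre of its underside, x to the back, away from the robot, y to the left. Front wall 71 mm high; side channels, tops at 79 mm height, hold the guard. From the front wall three couplers stick out 29 mm (20 to 43 mm high) and a round gauge 12 mm (up to 62 mm high)
- bay (a point): middle of the open valve bay, the box's front half, at rim height (71 mm). The bay spans x = -57 to +60 and y = -158 to +158 mm from here (box axes) and holds three like ball valves side by side, stems 28 mm behind this point at y = -100, -10 and +80 mm. Pipes and valve bodies reach 43 mm height, clear air above except the stems and handles. The flat sliding guard covers it
- guard (a joint): slide of the guard along the box's +x, m: 0 = fully shut on its front stop, 0.115 = pushed fully back over the rear half; starts at 0 to 0.014; about 3.5 N of friction, stays where it is left. Steel plate 126 x 326 x 2.5 mm, top face 74 mm above the bench; fully back it leaves all but the rearmost 10 mm of the bay open
- guard_lip (a point): middle of the top edge of the guard's turned-up push lip: an upright steel strip on the guard's front edge, 140 mm long (box y), 3 mm thick, 5 mm at the hem along its top, from the guard's top face (74 mm) up to 92 mm height; moves with the guard. Push on its front face to open, on its rear face to shut
- tagged_handle (a joint): hinge of the handle with the round tag, rad: 0 = in line with its pipe, pointing to the box's front (open); 1.57 = on its stop, crosswise, pointing to the box's left, +y (shut); starts at 0 to 0.2. Turns clockwise seen from above, about 0.22 N m of friction, stays where it is left
- tagged_handle_pivot (a point): point on the tagged handle's vertical stem axis at mid-height of its strap, 59.5 mm above the bench. Which of the three valves is the tagged one varies
- tagged_handle_tip (a point): outer end of the tagged handle's centreline, 64 mm from the stem axis, 59.5 mm high. Flat steel strap, its outer 40 mm in a black sleeve 15 mm wide, 6 mm thick (56.5 to 62.5 mm high); a blank round metal tag, 28 mm diameter, 2 mm thick, lies on it, centred 28 mm from the stem (62.5 to 64.5 mm high)
- plain_handle_1 (a joint): hinge of one of the two like handles without a tag, rad: 0 = in line with its pipe (open), 1.57 = crosswise (shut); starts at 0 to 0.15 and is to stay there
- plain_handle_2 (a joint): hinge of the other handle without a tag, rad: 0 = in line with its pipe (open), 1.57 = crosswise (shut); starts at 0 to 0.15 and is to stay there
- plain_handle_1_tip (a point): outer end of the centreline of that handle, 64 mm from its stem axis (same shape, no tag)
- plain_handle_2_tip (a point): outer end of the centreline of that handle, 64 mm from its stem axis (same shape, no tag)
- screwdriver: red-handled screwdriver lying left of the box, 24 x 157 x 22 mm; loose bystander; origin under its middle, resting on the bench (z = 0); not to be moved
- hex_key: black hex key lying in front of the box, 32 x 79 x 7 mm; loose bystander; origin under its middle, resting on the bench (z = 0); not to be moved
- brass_fitting: turned brass fitting in front of the box, 19 x 22 x 23 mm; loose bystander; origin under its middle, resting on the bench (z = 0); not to be moved
- steel_fitting: turned steel fitting in front of the box, 23 x 26 x 23 mm; loose bystander; origin under its middle, resting on the bench (z = 0); not to be moved
- small_jar: small jar right of the box, 38 mm across, 40 mm high; loose bystander; origin under its middle, resting on the bench (z = 0); not to be moved
- brush: wooden brush lying right of the box, 14 x 145 x 12 mm; loose bystander; origin under its middle, resting on the bench (z = 0); not to be moved
- loupe: black eyepiece loupe left of the box, 36 mm across, 35 mm high; loose bystander; origin under its middle, resting on the bench (z = 0); not to be moved

How it is judged:
By the outcome, as a careful person would: the job done as asked, in the order asked, and still so for the second after the job is handed in, with the robot touching nothing.
It also fails if it takes over 45 s, if anything falls off the work surface, if the arm or the gripper's body presses on something with over 40 N, if the wrist force passes 120 N, or if a joint passes its speed limit or range.

ROBOT

A 7-joint arm with a two-finger parallel gripper is mounted at the origin on a cart in front of the work surface, level with it; the furniture and walls round the work are solid. World frame = base frame: x ahead of the robot, y to its left, z up, the work surface at z = 0. Lengths are in m, angles in rad, forces in N, time in s.
With the tool pointing down it reaches from about 0.4 to 0.9 m from the base axis. Payload 5.5 kg.
Tool frame: the origin (TCP) lies midway between the tips of the shut fingers; the grasp point (between the pads) lies 19 mm behind it (grasp_offset is the z of the grasp point in the tool frame, in m); z points along the fingers, y is the line along which they close (so a half turn about z gives the same grasp; the last joint's range is limited). The gripper opens to 85 mm and grips with 20 to 120 N. Pads are 22 mm wide; open, the fingers measure 114 mm over their backs; the gripper's body (76 mm by 85 mm) begins 54 mm behind the grasp point. The pads swing forward as they close: fully open they stand 13 mm farther back than shut.
Start: joints at [-0.884, 0.501, -0.427, 1.55, 0.221, 1.138, -0.21], TCP at [0.267, 0.593, 0.201] pointing down, gripper open.
Joint ranges: [-2.88, 2.88], [-0.31, 2.03], [-1.54, 1.56], [0.2, 2.42], [-1.41, 4.55], [0.19, 2.02], [-2.57, 2.57]. Speed limits (rad/s): [2.57, 2.57, 3.14, 3.14, 3.14, 3.14, 3.14].

INTERFACE

Orientations are given as [roll, pitch, yaw] about the fixed x, y, z axes, in that order (R = Rz(yaw) Ry(pitch) Rx(roll)).
In Python, from plant import observe, camera, job_done, grasp_offset gives the robot as it stands.
- The arm moves only by the shell command python3 -m handwheel 'ROWS' [FORCE]. ROWS is JSON, one flat list of numbers, 5 for each row, row after row: the shift along the world's x, y, z in mm, then the turn about the world's z in degrees, then the opening, from 0 (shut) to 1 (fully open). A call has 1 to 8 rows; each row is the pose to reach, as a shift and turn from the pose commanded when the call began; what a row does not reach only later rows make up. A row lasts 1/10 s, in which the tool goes at most 50 mm and 8.59 degrees, less where a joint would pass 70% of its speed; a pose out of reach is approached as far as the arm can. A call with a gripper value outside its range is refused whole. The fingers move at their own pace and stop on an object; FORCE is the grip in N (left out, the last holds). Time passes only in rows, so rows that repeat a pose let the fingers close. It gives the time, the measured TCP pose, the force, the opening and the grip force at its end, in the units of the state.
- observe(): the state, without advancing time (a new reading comes with each control period).
- camera(name): name is "side" or "top" or "wrist"; returns a dict with "image" (384x512x3 uint8, red, green, blue), "fx", "fy", "cx", "cy" (pixels), "R" (3x3) and "t" (3): a world point X has camera coordinates R X + t. Camera axes: x right, y down, z forward; pixel columns grow to the right and rows downward; lengths in m; the calibration is good to about 2 mm. A picture is of the moment at which its call begins. There is no depth.
- job_done(): hands the job in; it is judged then, once.
The state is a dict: "time": time; "joint_pos": joint angles; "qvel": joint speeds; "effort": joint torques, N m; "tool_pos": TCP position; "eef_rot": TCP orientation; "wrist_force": force on the tool from outside, world axes, zero at the start; "moment": the same for the moment, N m; "opening": finger opening in m; "finger_force": force on a finger pad.
Only numpy, scipy, OpenCV 4.12 (cv2) and the standard library are available. Lean on these libraries where they do the work, as an engineer would, in place of code of your own. Each camera call takes 0.05 s, during which the arm holds its last target. There are 200 camera calls.

## Working session

There is one attempt and no reset: what is moved stays moved. The work goes in short steps, Python scripts to look and compute and a shell command to move; the robot and the scene stay as the last step left them, time stands still between calls to the robot, and variables do not carry over. Pictures are saved under pics/ and viewed, at most 10 in all, crops included, and the job is handed in when it is done.

```bash
ls; mkdir -p pics; cat > h.py <<'E'
import numpy as np, cv2
from plant import observe, camera
def snap(n,f):
    c=camera(n); cv2.imwrite('pics/'+f,c['image'][:,:,::-1]); np.savez('pics/'+f[:-4]+'.npz',**c); return c
def load(f): return dict(np.load('pics/'+f+'.npz'))
def ray(c,u,v):
    R=c['R'];o=-R.T@c['t'];d=R.T@np.array([(u-c['cx'])/c['fx'],(v-c['cy'])/c['fy'],1]);return o,d
def onz(c,u,v,z):
    o,d=ray(c,u,v);return o+d*(z-o[2])/d[2]
def proj(c,X):
    p=c['R']@np.array(X)+c['t'];return np.array([c['fx']*p[0]/p[2]+c['cx'],c['fy']*p[1]/p[2]+c['cy']])
def tri(c1,p1,c2,p2):
    o1,d1=ray(c1,*p1);o2,d2=ray(c2,*p2)
    s=np.linalg.lstsq(np.stack([d1,-d2],1),o2-o1,rcond=None)[0]
    a=o1+s[0]*d1;b=o2+s[1]*d2;return (a+b)/2,np.linalg.norm(a-b)
E
python3 - <<'E'
from h import *
a=snap('top','top0.png');b=snap('side','side0.png')
o=observe();print(o)
im=np.hstack([cv2.imread('pics/top0.png'),cv2.imread('pics/side0.png')])
for c in(a,b):print(c['fx'],-c['R'].T@c['t'],c['R'].round(2))
E
```

```text
pics
{'time': 0.1, 'joint_pos': array([-0.88381603,  0.50176843, -0.42682256,  1.55132125,  0.22081735,
        1.1383022 , -0.21028655]), 'qvel': array([ 0.00140817, -0.00389681,  0.00024803, -0.00076314, -0.0018884 ,
        0.00193656,  0.0024437 ]), 'effort': array([-1.17342078e-02, -5.70808876e+01, -5.83851770e+00, -2.81743956e+01,
        1.05661390e-02,  5.46642797e-03, -4.69895312e-06]), 'tool_pos': array([0.26704309, 0.59188155, 0.20016552]), 'eef_rot': array([-3.13985256e+00, -5.88109073e-05,  2.71788976e+00]), 'wrist_force': array([ 0.12619946,  0.43946541, -0.5183283 ]), 'moment': array([0.02139472, 0.02065267, 0.03595992]), 'finger_force': 0.0, 'opening': 0.08547934703404636}
425.18653718636244 [0.36194524 0.01487852 1.17971155] [[-0.03 -1.   -0.02]
 [-0.99  0.03 -0.15]
 [ 0.15  0.01 -0.99]]
412.0153296271885 [ 0.47194258 -1.10328129  0.69351402] [[ 1.   -0.08  0.  ]
 [-0.04 -0.47 -0.88]
 [ 0.07  0.88 -0.48]]
```

View pics/top0.png

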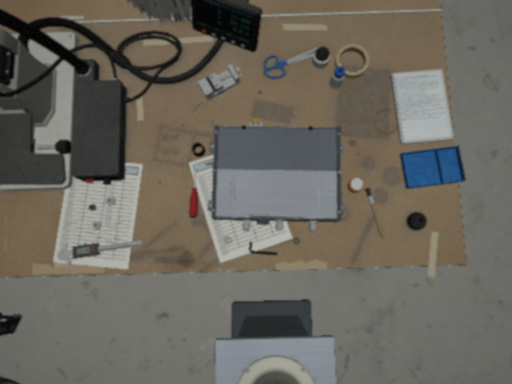

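View pics/side0.png

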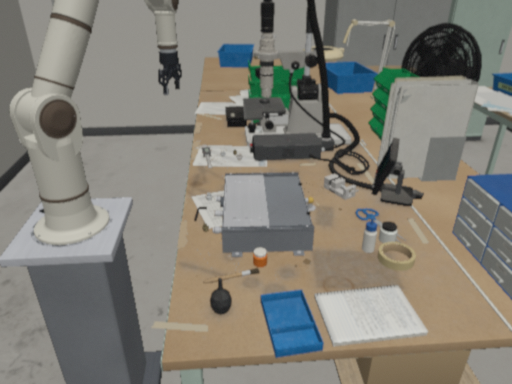

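Top view: the box spans about (214,127)–(341,220), front edge at row 220, with guard (lighter) rows 169–220. The hex key is at (262,250), the screwdriver at (193,203) and the jar at (356,185). In the side view the box is at (222–310,175–250). Next, an enlarged crop.

```bash
python3 - <<'E'
from h import *
a=load('top0');b=load('side0')
A=cv2.resize(cv2.imread('pics/top0.png')[115:265,180:375],None,fx=4,fy=4,interpolation=cv2.INTER_CUBIC)
cv2.imwrite('pics/topc.png',A[:600,:780])
for uv in [(214,127),(341,127),(341,220),(214,220)]:print(onz(a,*uv,.079).round(3))
E
```

```text
[0.713 0.146 0.079]
[ 0.702 -0.194  0.079]
[ 0.453 -0.18   0.079]
[0.462 0.149 0.079]
```

View pics/topc.png

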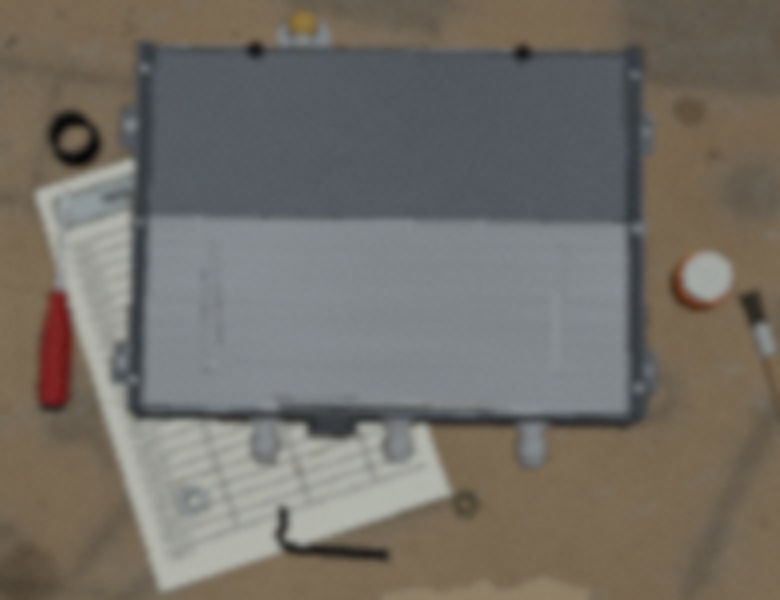

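The crop shows the box corners (crop px) at about (145,45), (641,50), (640,420), (133,415). There are three couplers at x≈265, 397, 531, and the gauge is at (332,424). The guard is nearly shut.

```bash
python3 - <<'E'
from h import *
a=load('top0')
P=np.array([onz(a,180+x/4-.4,115+y/4-.4,.079)[:2] for x,y in [(143,46),(641,50),(640,420),(133,414)]])
print(P.round(4)); c=P.mean(0)
v=(P[0]-P[1])/np.linalg.norm(P[0]-P[1])+(P[3]-P[2])/np.linalg.norm(P[3]-P[2])
print(c,'yaw',np.degrees(np.arctan2(-v[0],v[1])),[np.linalg.norm(P[i]-P[(i+1)%4]) for i in range(4)])
o=observe();print(np.degrees(o['eef_rot']))
w=snap('wrist','w0.png');print(-w['R'].T@w['t']-o['tool_pos'],w['R'].round(2),w['fx'])
E
```

```text
[[ 0.7151  0.1428]
 [ 0.7015 -0.1907]
 [ 0.4539 -0.1761]
 [ 0.4673  0.1521]]
[ 0.58442667 -0.01797723] yaw -2.3348184848535434 [np.float64(0.333735056934928), np.float64(0.24797802436051472), np.float64(0.3284756996100439), np.float64(0.24796542765762197)]
[-1.79900300e+02 -3.36961678e-03  1.55723613e+02]
[-0.07279547  0.03144184  0.17213821] [[ 0.41  0.91 -0.  ]
 [ 0.87 -0.39  0.31]
 [ 0.28 -0.13 -0.95]] 292.37411554607246
```

```bash
python3 -m handwheel '[10,-45,0,4,0, 20,-92,0,8,0, 30,-139,0,12,0, 40,-186,0,16,0, 50,-233,0,20,0, 60,-280,0,21.8,0, 70,-327,0,21.8,0, 80,-374,0,21.8,0]' 40
```

```text
time: 0.95
tool_pos: [0.3473, 0.2164, 0.2011]
eef_rot: [3.141, 0.0, 3.098]
wrist_force: [1.8, -1.2, -0.1]
opening: 0.0001
finger_force: 0.0
```

```bash
python3 -m handwheel '[12,-46,0,0,0, 24,-92,0,0,0, 36,-138,0,0,0, 46,-184,0,0,0, 53,-228,0,0,0, 53,-228,0,0,0]' && python3 - <<'E'
from h import *
c=snap('wrist','w1.png');o=observe();print(o['tool_pos'],o['eef_rot'],-c['R'].T@c['t'],proj(c,o['tool_pos']))
th=np.radians(-2.5);ex=np.array([np.cos(th),np.sin(th)]);ey=np.array([-ex[1],ex[0]])
for n,p,z in [('lipL',(-.127,.07),.092),('lipR',(-.127,-.07),.092),('cornL',(-.125,.17),.079),('cornR',(-.125,-.17),.079)]:
    X=np.r_[np.array([.5844,-.018])+p[0]*ex+p[1]*ey,z];print(n,X.round(3),proj(c,X).round())
E
```

```text
time: 1.55
tool_pos: [0.4006, -0.0153, 0.2011]
eef_rot: [-3.14, 0.0, 3.089]
wrist_force: [0.2, 0.4, 0.5]
opening: 0.0
finger_force: 0.0
[ 0.40022541 -0.01212828  0.20102811] [-3.14132847e+00 -2.27395208e-04  3.09197638e+00] [ 0.32069586 -0.01213278  0.37324481] [260.5868191  224.06670537]
lipL [0.461 0.057 0.092] [327. 230.]
lipR [ 0.454 -0.082  0.092] [195. 231.]
cornL [0.467 0.157 0.079] [415. 225.]
cornR [ 0.452 -0.182  0.079] [107. 228.]
```

View pics/w1.png

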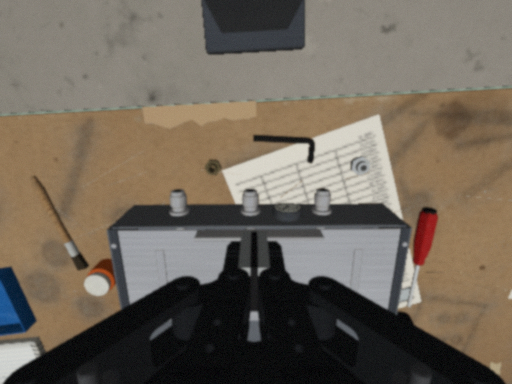

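The wrist view (image up = toward the robot) shows the lip at about (196–324, 233) and the closed fingertips at (260,224), centred on it. The front wall is at rows 207–228 and couplers sit at 178/250/322. This matches the predictions, so I descend in front of the lip.

```bash
python3 - <<'E'
from h import *
c=load('w1')
g=cv2.cvtColor(c['image'],cv2.COLOR_RGB2GRAY)
for u in (205,220,300,315):
    print(u,g[222:246,u])
for v in (230,233,237):print(v,[onz(c,u,v,.092).round(4) for u in(196,324)])
E
python3 -m handwheel '[0,0,-45,0,0, 0,0,-85,0,0, 0,0,-110,0,0, 0,0,-119,0,0, 0,0,-119,0,0]'
```

```text
205 [ 41  42  46  58  81  93  93  78  73  66  67  66  67  70  78 103 136 157
 156 152 156 160 158 160]
220 [ 41  42  46  64  84  93  92  81  71  64  65  66  66  65  80 106 136 155
 158 151 157 158 157 159]
300 [ 42  46  52  70  92  98  87  81  72  68  69  67  69  73  88 115 141 150
 161 159 160 160 162 161]
315 [ 42  44  50  72  90  92  85  76  69  68  69  64  65  71  86 114 142 151
 155 163 163 160 162 161]
230 [array([ 0.4539, -0.0808,  0.092 ]), array([0.4609, 0.0546, 0.092 ])]
233 [array([ 0.4574, -0.0812,  0.092 ]), array([0.4644, 0.0547, 0.092 ])]
237 [array([ 0.4621, -0.0817,  0.092 ]), array([0.4692, 0.0548, 0.092 ])]
time: 2.1
tool_pos: [0.3992, -0.0084, 0.0813]
eef_rot: [3.141, -0.003, 3.1]
wrist_force: [-1.0, -0.4, 0.4]
opening: 0.0002
finger_force: 0.0
```

```bash
python3 -m handwheel '[25,-1,0,0,0, 40,-2,0,0,0, 48,-2,0,0,0, 56,-2.5,0,0,0, 66,-3,0,0,0, 78,-3.5,0,0,0, 90,-4,0,0,0, 102,-4.5,0,0,0]'; python3 -m handwheel '[12,-0.5,0,0,0, 24,-1,0,0,0, 34,-1.5,0,0,0, 42,-2,0,0,0, 42,-2,0,0,0]'
```

```text
time: 2.9
tool_pos: [0.5033, -0.0141, 0.0821]
eef_rot: [3.142, 0.0, 3.098]
wrist_force: [-0.5, 0.1, -0.6]
opening: 0.0001
finger_force: 0.0
time: 3.4
tool_pos: [0.5454, -0.0161, 0.0821]
eef_rot: [3.142, 0.001, 3.098]
wrist_force: [0.8, -0.6, -0.1]
opening: -0.0003
finger_force: 0.0
```

```bash
python3 - <<'E'
from h import *
c=snap('top','t2.png');w=snap('wrist','w2.png')
A=cv2.resize(cv2.imread('pics/t2.png')[115:265,180:375],None,fx=2.6,fy=2.6)
B=cv2.resize(cv2.imread('pics/w2.png'),None,fx=.56,fy=.56)
B=np.vstack([B,np.zeros((A.shape[0]-B.shape[0],B.shape[1],3),np.uint8)])
cv2.imwrite('pics/v2.png',np.hstack([A,B])[:, :800]);print(observe()['wrist_force'])
E
```

```text
[-0.83235481  0.01689082 -0.78593851]
```

View pics/v2.png

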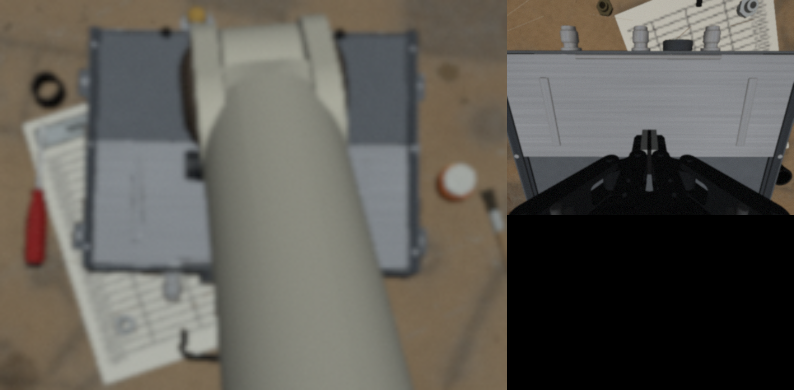

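The left part shows the guard still at the front. In the wrist part the lip is a thin line at (600–720,57), so the fingers went over the lip without moving it. I'll measure heights from the two wrist views.

```bash
python3 - <<'E'
from h import *
a=load('w1');b=load('w2')
for n,c in(('w1',a),('w2',b)):print(n,-c['R'].T@c['t'])
A=cv2.imread('pics/w1.png')[195:245,180:345];B=cv2.imread('pics/w2.png')[70:120,150:400]
A=cv2.resize(A,(792,240),interpolation=cv2.INTER_CUBIC);B=cv2.resize(B,(792,158),interpolation=cv2.INTER_CUBIC)
C=cv2.resize(cv2.imread('pics/w2.png')[210:310,140:400],(520,200),interpolation=cv2.INTER_CUBIC)
C=np.hstack([C,np.zeros((200,272,3),np.uint8)])
cv2.imwrite('pics/v3.png',np.vstack([A,B,C]))
g=cv2.cvtColor(b['image'],cv2.COLOR_RGB2GRAY)
for u in (190,220,300,350):print(u,g[82:112,u])
print(proj(b,observe()['tool_pos']))
E
```

```text
w1 [ 0.32069586 -0.01213278  0.37324481]
w2 [ 0.46467764 -0.01386767  0.25410439]
190 [106 103 104 105 106 107 101  90  83  78  80  79  79  74  77  95 114 127
 134 138 135 127 116 119 129 135 135 139 136 139]
220 [186 187 183 186 183 181 180 174 154 114  87  81  75  76  79  89 114 126
 135 138 136 129 118 119 128 134 134 138 140 138]
300 [ 52  54  53  51  55  52  52  49  53  72  80  81  78  74  76  81 104 120
 130 136 130 128 117 113 120 128 133 142 139 140]
350 [141 151 158 140 108  91  82  85  79  80  82  82  78  74  75  83  97 116
 125 128 129 129 122 117 122 132 132 140 141 139]
[255.70109416 224.0260355 ]
```

View pics/v3.png

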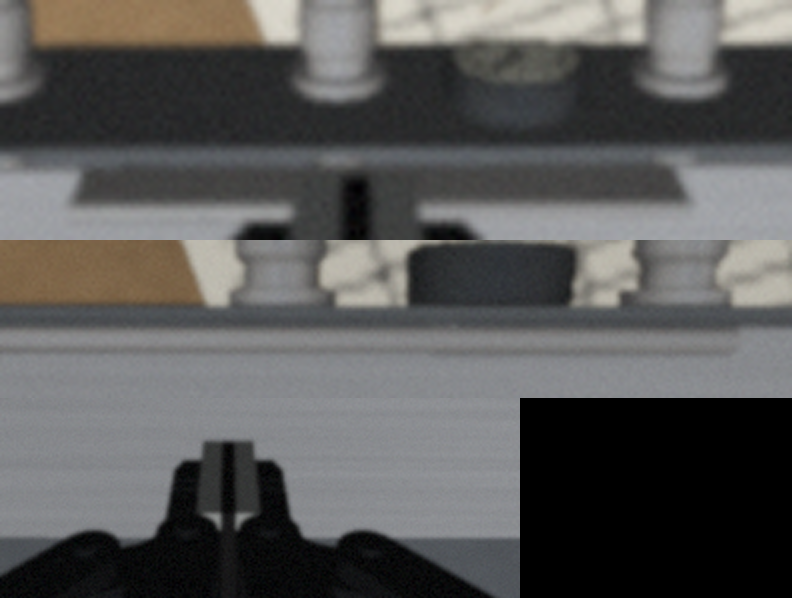

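```bash
python3 - <<'E'
from h import *
a=load('w1');b=load('w2')
for z in (.074,.08,.086,.092,.098):
  # mid line: L/R cols
  print(z,[onz(a,260,v,z)[0].round(4) for v in(228.5,236.5,237.5)],[onz(b,256,v,z)[0].round(4) for v in(90,97,104.5)])
o=observe();print(o['tool_pos'],o['joint_pos'])
E
```

```text
0.074 [np.float64(0.4643), np.float64(0.4743), np.float64(0.4755)] [np.float64(0.4622), np.float64(0.466), np.float64(0.4703)]
0.08 [np.float64(0.4614), np.float64(0.4712), np.float64(0.4724)] [np.float64(0.4622), np.float64(0.466), np.float64(0.4701)]
0.086 [np.float64(0.4585), np.float64(0.4681), np.float64(0.4693)] [np.float64(0.4623), np.float64(0.466), np.float64(0.4699)]
0.092 [np.float64(0.4557), np.float64(0.465), np.float64(0.4662)] [np.float64(0.4624), np.float64(0.4659), np.float64(0.4697)]
0.098 [np.float64(0.4528), np.float64(0.462), np.float64(0.4631)] [np.float64(0.4625), np.float64(0.4659), np.float64(0.4695)]
[ 0.54390566 -0.01598336  0.08189932] [ 0.03973433  0.43484189 -0.07356922  1.92492304  0.04377937  0.78413742
  1.46942663]
```

Triangulated, the lip top is at z≈0.092 and x≈0.466, and it hasn't moved, so the fingertips must really be higher than the reported TCP. I'll touch the guard plate (0.074) gently here to check.

```bash
python3 -m handwheel '[0,0,-4,0,0, 0,0,-8,0,0, 0,0,-8,0,0]';python3 -m handwheel '[0,0,-3,0,0, 0,0,-3,0,0]'; python3 - <<'E'
from h import *
s=snap('side','s3.png')
for z in(.07,.08,.09,.1):print(z,proj(s,[.545,-.016,z]))
cv2.imwrite('pics/s3c.png',cv2.resize(cv2.imread('pics/s3.png')[120:260,200:340],(600,600),interpolation=cv2.INTER_CUBIC))
E
```

```text
time: 3.8
tool_pos: [0.5432, -0.016, 0.0734]
eef_rot: [-3.142, -0.002, 3.098]
wrist_force: [-0.2, 0.6, -0.2]
opening: 0.0001
finger_force: 0.0
time: 4.0
tool_pos: [0.5439, -0.016, 0.0707]
eef_rot: [-3.142, -0.001, 3.098]
wrist_force: [-0.5, 0.2, -0.7]
opening: 0.0002
finger_force: 0.0
0.07 [250.13972182 199.10991633]
0.08 [250.12087583 196.24870836]
0.09 [250.10188602 193.36566717]
0.1 [250.08275076 190.4605419 ]
```

View pics/s3c.png

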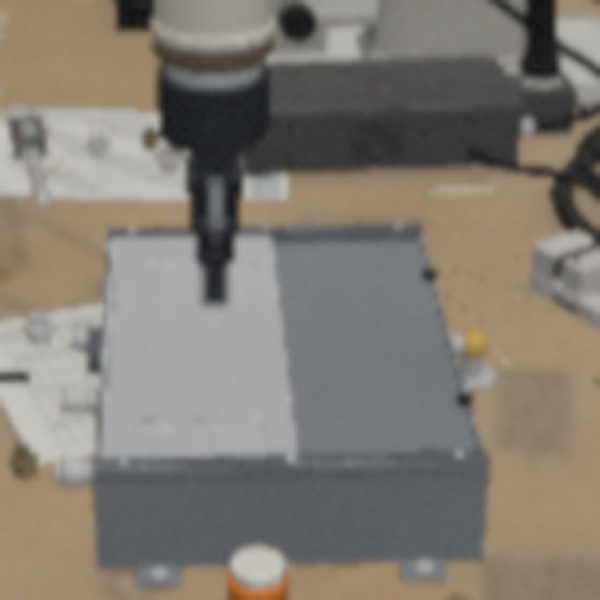

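In the side crop the fingertip ends at (214,303), i.e. full pixel (250,190.7). That puts the true tip at about z≈0.099 with the TCP reported at 0.0707. I'll step down gently to feel the plate.

```bash
python3 -c "from plant import grasp_offset as g;print(g)"; python3 -m handwheel '[0,0,-6,0,0, 0,0,-13,0,0, 0,0,-13,0,0]';python3 -m handwheel '[0,0,-4,0,0, 0,0,-4,0,0]';python3 -m handwheel '[0,0,-3,0,0, 0,0,-3,0,0]'
```

```text
-0.0187
time: 4.35
tool_pos: [0.5432, -0.016, 0.0568]
eef_rot: [-3.142, -0.002, 3.098]
wrist_force: [0.2, -0.7, 0.3]
opening: -0.0001
finger_force: 0.0
time: 4.55
tool_pos: [0.5439, -0.016, 0.0535]
eef_rot: [-3.142, -0.001, 3.098]
wrist_force: [0.6, -0.2, -0.1]
opening: -0.0
finger_force: 0.0
time: 4.75
tool_pos: [0.5441, -0.016, 0.0508]
eef_rot: [3.142, -0.0, 3.098]
wrist_force: [-0.1, -0.2, 1.0]
opening: -0.0001
finger_force: 0.0
```

```bash
for i in 1 2 3; do python3 -m handwheel '[0,0,-2.5,0,0, 0,0,-2.5,0,0]' | egrep 'tool_pos|force:|time'; done
```

```text
time: 4.95
tool_pos: [0.5441, -0.016, 0.0484]
wrist_force: [0.3, -0.2, -0.2]
finger_force: 0.0
time: 5.15
tool_pos: [0.5441, -0.016, 0.0458]
wrist_force: [-0.4, -0.5, -0.1]
finger_force: 0.0
time: 5.35
tool_pos: [0.5448, -0.016, 0.0439]
wrist_force: [-1.1, 0.1, 2.7]
finger_force: 1.5
```

Contact came at reported z≈0.044, so true tip z = tool z + 0.030. I go back over the lip and redo the push at a true tip height of 80 mm.

```bash
python3 -m handwheel '[0,0,34,0,0, -30,1,38,0,0, -75,3,38,0,0, -118,5,38,0,0, -120,5,25,0,0, -120,5,8,0,0, -120,5,6,0,0]'; python3 -m handwheel '[12,-0.5,0,0,0, 20,-1,0,0,0, 28,-1,0,0,0, 36,-1.5,0,0,0, 44,-2,0,0,0, 54,-2.5,0,0,0]';python3 -m handwheel '[12,-0.5,0,0,0, 24,-1,0,0,0, 36,-1.5,0,0,0, 46,-2,0,0,0]'
```

```text
time: 6.05
tool_pos: [0.4228, -0.011, 0.0486]
eef_rot: [-3.141, -0.002, 3.098]
wrist_force: [-0.2, 0.2, 0.9]
opening: -0.0004
finger_force: 0.0
time: 6.65
tool_pos: [0.4776, -0.0134, 0.0494]
eef_rot: [3.142, -0.002, 3.098]
wrist_force: [-4.2, 1.0, 2.7]
opening: -0.0002
finger_force: 2.1
time: 7.05
tool_pos: [0.5252, -0.0155, 0.0494]
eef_rot: [3.142, -0.0, 3.098]
wrist_force: [-4.4, 1.3, 0.8]
opening: -0.0002
finger_force: 2.0
```

```bash
python3 -m handwheel '[10,-0.5,0,0,0, 20,-1,0,0,0, 27,-1,0,0,0]' | egrep 'tool_pos|t_force'; for i in 1 2 3 4 5; do python3 -m handwheel '[5,-0.2,0,0,0]' | egrep 'tool_pos|t_force';done
```

```text
tool_pos: [0.5521, -0.0166, 0.0494]
wrist_force: [-4.9, 0.3, 0.5]
tool_pos: [0.5568, -0.0169, 0.0494]
wrist_force: [-3.7, -1.0, -0.3]
tool_pos: [0.5614, -0.0171, 0.0494]
wrist_force: [-4.0, 0.2, -1.5]
tool_pos: [0.5662, -0.0173, 0.0495]
wrist_force: [-4.1, 0.1, -1.7]
tool_pos: [0.5662, -0.0174, 0.049]
wrist_force: [-23.4, 0.4, 16.4]
tool_pos: [0.5659, -0.0174, 0.0482]
wrist_force: [-35.2, 1.1, 22.0]
```

Guard is on its rear stop (force jump to 35 N at x=0.566). I back off, rise and look into the bay.

```bash
python3 -m handwheel '[-14,0.5,0,0,0, -14,0.5,45,0,0, -6,0.5,75,0,0, -6,0.5,75,0,0, -6,0.5,75,0,0]' && python3 - <<'E'
from h import *
c=snap('wrist','w4.png');o=observe();print(o['tool_pos'],-c['R'].T@c['t'])
E
```

```text
time: 8.35
tool_pos: [0.5729, -0.0172, 0.1265]
eef_rot: [3.141, 0.006, 3.098]
wrist_force: [-0.5, 1.3, 0.1]
opening: -0.0004
finger_force: 0.0
[ 0.57133181 -0.01717682  0.12505355] [ 0.49209732 -0.01499205  0.29815018]
```

View pics/w4.png

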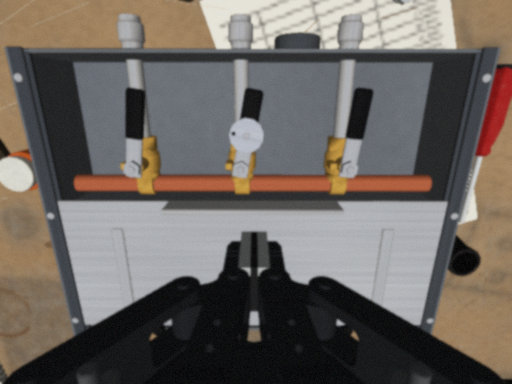

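The middle valve carries the tag: stem at about (240,170), tag centre (247,135), sleeve end about (258,90). The plain handles have stems at (133,168) and (349,170), tips (135,89) and (365,89). The guard is fully back, its lip at row 208.

```bash
python3 - <<'E'
from h import *
c=load('w4');tp=np.array([.5713,-.0172,.125])
print('tipproj',proj(c,tp+[0,0,.03]),proj(c,tp+[-.011,0,.03]))
th=np.radians(-2.5);ex=np.array([np.cos(th),np.sin(th)]);ey=np.array([-ex[1],ex[0]])
def show(n,u,v,z):
    X=onz(c,u,v,z)[:2];d=X-[.5844,-.018];print(n,X.round(4),'box',(d@ex).round(4),(d@ey).round(4))
g=cv2.cvtColor(c['image'],cv2.COLOR_RGB2GRAY)
m=(g<45).astype(np.uint8);m[:75]=0;m[150:]=0
n,l,s,ce=cv2.connectedComponentsWithStats(m)
for i in range(1,n):
    if 200<s[i,4]<3000:
        p=np.argwhere(l==i)[:,::-1].astype(np.float32);print(s[i],cv2.minAreaRect(p))
for n_,u,v,z in [('stem',240,170,.065),('tag',247,135,.0645),('tip',258,90,.0625),('stemL',349,170,.065),('tipL',365,89,.0625),('stemR',133,168,.065),('tipR',135,89,.0625),('lipbase',253,202,.074),('liptop',253,208.5,.092),('wallL',497,48,.079),('wallR',6,48,.079),('front rim',250,50,.071)]: show(n_,u,v,z)
E
```

```text
tipproj [255.88653751 244.40204861] [255.04014806 226.21887853]
[  34   75   53   75 2870] ((60.40459442138672, 111.92472839355469), (82.26283264160156, 39.142295837402344), 79.4608154296875)
[ 419   75   52   75 2694] ((444.13775634765625, 111.93208312988281), (37.96343994140625, 82.13125610351562), 10.619654655456543)
[126  88  19  51 861] ((135.0, 113.0), (50.0, 18.0), 90.0)
[242  89  21  31 469] ((251.843994140625, 103.6080093383789), (16.90467643737793, 28.800559997558594), 10.304845809936523)
[347  88  26  50 842] ((359.0192565917969, 112.90385437011719), (17.65045166015625, 50.7940788269043), 11.309932708740234)
stem [ 0.5519 -0.0288] box -0.032 -0.0122
tag [ 0.5237 -0.0216] box -0.0605 -0.0062
tip [ 0.4903 -0.0115] box -0.0943 0.0024
stemL [0.5558 0.0607] box -0.032 0.0774
tipL [0.4932 0.07  ] box -0.095 0.0839
stemR [ 0.5464 -0.1163] box -0.0337 -0.0999
tipR [ 0.4855 -0.1052] box -0.095 -0.0914
lipbase [ 0.577  -0.0192] box -0.0073 -0.0015
liptop [ 0.5755 -0.0191] box -0.0089 -0.0015
wallL [0.4705 0.1519] box -0.1212 0.1647
wallR [ 0.4559 -0.182 ] box -0.1212 -0.1695
front rim [ 0.4634 -0.0163] box -0.121 -0.0035
```

```bash
python3 - <<'E'
import numpy as np
P=np.array([551.5,-28.5])
for f,r in [(15,56),(25,54),(35,52),(45,51),(55,50),(65,50),(75,51),(82,53),(88,54),(92.5,55)]:
    p=np.radians(f);u=np.array([-np.cos(p),np.sin(p)]);n=-np.array([np.sin(p),np.cos(p)])
    c=P+r*u+(7.5+10*np.sin(p)+15*abs(np.cos(p)))*n;print(f,c.round(1),(c-[495,-53]).round(1))
E
python3 -m handwheel '[-45,-20,0,0,0, -76,-36,0,0,0, -76,-36,0,0,0, -76,-36,-40,0,0, -76,-36,-75,0,0, -76,-36,-100,0,0, -76,-36,-104,0,0, -76,-36,-104,0,0]'
```

```text
15 [491.  -37.7] [-4.  15.3]
25 [491.9 -28.6] [-3.1 24.4]
35 [494.3 -19.6] [-0.7 33.4]
45 [497.6 -10.2] [ 2.6 42.8]
55 [502.9  -1.5] [ 7.9 51.5]
65 [509.6   7.1] [14.6 60.1]
75 [518.   15.3] [23.  68.3]
82 [524.8  21.3] [29.8 74.3]
88 [531.6  24.8] [36.6 77.8]
92.5 [535.8  27.2] [40.8 80.2]
time: 9.2
tool_pos: [0.4935, -0.0527, 0.0196]
eef_rot: [3.141, -0.003, 3.099]
wrist_force: [1.1, 1.0, 1.0]
opening: -0.0002
finger_force: 0.0
```

```bash
python3 -m handwheel '[-3,10,1,0,0, -3,17,1,0,0, -2,25,1,0,0, 0,33,1,0,0, 3,42,1,0,0]'; python3 -m handwheel '[5,9,0,0,0, 12,17,0,0,0, 20,25,0,0,0]';  python3 -m handwheel '[7,6,0,0,0, 14,10,0,0,0]'
```

```text
time: 9.7
tool_pos: [0.4982, -0.0119, 0.0226]
eef_rot: [-3.14, 0.002, 3.097]
wrist_force: [-0.1, -6.1, 1.2]
opening: 0.0
finger_force: 2.4
time: 10.0
tool_pos: [0.5161, 0.0133, 0.0218]
eef_rot: [-3.14, -0.002, 3.098]
wrist_force: [-2.8, -4.9, -0.7]
opening: -0.0001
finger_force: 2.4
time: 10.2
tool_pos: [0.5296, 0.0242, 0.0214]
eef_rot: [-3.141, -0.003, 3.099]
wrist_force: [-3.7, -2.9, -1.3]
opening: 0.0001
finger_force: 2.1
```

Working; now finish against the stop.

```bash
for i in 1 2 3 4; do python3 -m handwheel '[2.5,0.7,0,0,0]' | egrep 'tool_pos|t_force';done
```

```text
tool_pos: [0.533, 0.0256, 0.0214]
wrist_force: [-3.9, -0.4, -0.5]
tool_pos: [0.5353, 0.0258, 0.0214]
wrist_force: [-5.0, -1.7, -0.9]
tool_pos: [0.5365, 0.026, 0.0212]
wrist_force: [-10.8, -1.6, 4.9]
tool_pos: [0.5365, 0.026, 0.0209]
wrist_force: [-15.7, -3.8, 11.7]
```

```bash
python3 -m handwheel '[-12,0,0,0,0, -14,0,20,0,0, -14,0,60,0,0, 10,-20,100,0,0, 34,-45,104,0,0, 34,-45,104,0,0, 34,-45,104,0,0]' && python3 - <<'E'
from h import *
c=snap('wrist','w5.png')
E
```

```text
time: 11.3
tool_pos: [0.5766, -0.0184, 0.1264]
eef_rot: [3.141, 0.003, 3.097]
wrist_force: [-0.7, 0.0, -0.1]
opening: 0.0004
finger_force: 0.0
```

View pics/w5.png

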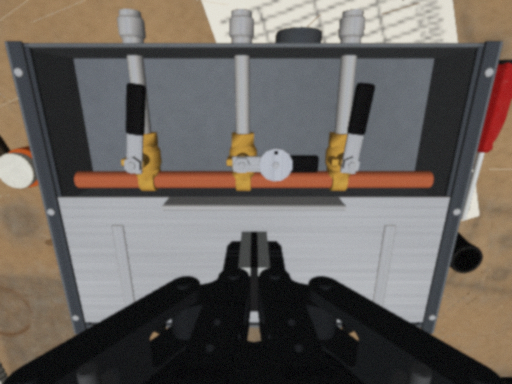

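The tagged handle now lies crosswise, from (243,163) to (318,163); the other two are unchanged. Now close the guard from behind the lip.

```bash
python3 -m handwheel '[40,-2,0,0,0, 45,-2,-35,0,0, 45,-2,-65,0,0, 45,-2,-76,0,0, 45,-2,-76,0,0]'; python3 -m handwheel '[-15,0.5,0,0,0, -25,1,0,0,0, -33,1.5,0,0,0, -43,2,0,0,0, -55,2.5,0,0,0, -67,3,0,0,0]';python3 -m handwheel '[-12,0.5,0,0,0, -24,1,0,0,0, -36,1.5,0,0,0, -48,2,0,0,0, -58,2.5,0,0,0]'
```

```text
time: 11.85
tool_pos: [0.6176, -0.0189, 0.0472]
eef_rot: [3.141, -0.005, 3.1]
wrist_force: [-0.3, 0.1, -0.7]
opening: 0.0002
finger_force: 0.0
time: 12.45
tool_pos: [0.5547, -0.0169, 0.051]
eef_rot: [3.141, 0.004, 3.098]
wrist_force: [4.3, 0.7, 2.0]
opening: 0.0001
finger_force: 2.1
time: 12.95
tool_pos: [0.494, -0.0147, 0.0496]
eef_rot: [-3.142, -0.0, 3.098]
wrist_force: [4.9, 0.8, 3.0]
opening: -0.0
finger_force: 2.0
```

```bash
python3 -m handwheel '[-9,0.4,0,0,0]' | egrep 'tool_pos|t_force'; for i in 1 2 3 4 ; do python3 -m handwheel '[-4,0.2,0,0,0]' | egrep 'tool_pos|t_force';done
```

```text
tool_pos: [0.4852, -0.0143, 0.0496]
wrist_force: [4.2, 1.2, 2.3]
tool_pos: [0.4807, -0.0142, 0.0494]
wrist_force: [3.3, 0.1, 2.4]
tool_pos: [0.4777, -0.0141, 0.0494]
wrist_force: [4.2, 0.8, 0.4]
tool_pos: [0.4775, -0.014, 0.0499]
wrist_force: [16.5, -0.6, -13.1]
tool_pos: [0.4776, -0.0139, 0.0506]
wrist_force: [24.3, -1.5, -16.6]
```

```bash
python3 -m handwheel '[18,-0.5,0,0,0, 25,-1,5,0,0, 60,-2,50,0,0, 95,-4,80,0,0, 95,-4,80,0,0, 95,-4,80,0,0]' && python3 - <<'E'
from h import *
c=snap('wrist','w6.png');print(observe()['wrist_force'])
E
```

```text
time: 14.05
tool_pos: [0.565, -0.0176, 0.1298]
eef_rot: [-3.142, -0.001, 3.098]
wrist_force: [-0.4, -0.1, -0.4]
opening: -0.0
finger_force: 0.0
[-1.24473745  0.56168865 -0.6721347 ]
```

View pics/w6.png

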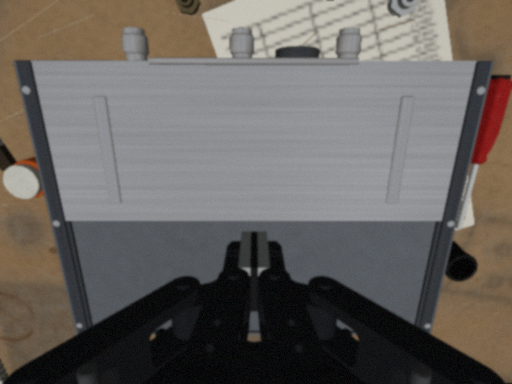

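The guard is fully shut: its lip is at the front wall (row 61) and the whole bay is covered. Bystanders look undisturbed and the arm is clear.

```bash
python3 -c "from plant import job_done;print(job_done())"
```

```text
the job is handed in; nothing more can be done
None
```

The job is handed in: guard pushed fully back, the tagged middle handle turned crosswise onto its stop, and the guard shut again on its front stop at about 14 s. The plain handles looked unchanged in the last view before shutting, no contact was made with anything on the bench, and a first push at the lip passed over it without touching because the reported tool height was about 30 mm too low.

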